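Set a telescopic support leg to its length mark and close its cam lever

ROBOT

A 6-joint arm with a two-finger parallel gripper is mounted at the origin on a cart in front of the work surface, level with it; the furniture and walls round the work are solid. World frame = base frame: x ahead of the robot, y to its left, z up, the work surface at z = 0. Lengths are in m, angles in degrees, forces in N, time in s.
With the tool pointing down it reaches from about 0.25 to 0.725 m from the base axis. Payload 9.7 kg.
Tool frame: the origin (TCP) lies midway between the tips of the shut fingers; the grasp point (between the pads) lies 19 mm behind it; z points along the fingers, y is the direction in which the jaws open and shut (so a half turn about z gives the same grasp; the last joint's range is limited). The gripper opens to 85 mm and grips with 20 to 120 N. Pads are 22 mm wide; open, the fingers measure 114 mm over their backs; the gripper's body (76 mm by 85 mm) begins 54 mm behind the grasp point. The pads swing forward as they close: fully open they stand 13 mm farther back than shut.
Start: joints at [76.146, 4.979, 10.078, 95.1, 0, 90], TCP at [0.132, 0.534, 0.231] pointing down, gripper open.
Joint ranges: [-179.16, 179.16], [-48.56, 103.87], [-65.8, 70.77], [-126.05, 130.52], [-82.76, 87.17], [-180, 180]. Speed limits (degrees/s): [127.2, 127.2, 147.25, 180, 180, 180].

INTERFACE

Orientations are given as [roll, pitch, yaw] about the fixed x, y, z axes, in that order (R = Rz(yaw) Ry(pitch) Rx(roll)).
In Python, from workcell import bot, camera, recognise gives the robot as it stands. The module is installed in compiled form; this text tells all that it offers.
- The arm moves only by the tool apply_moves, never from a script. Its argument "targets" is one flat list of numbers, 7 for each row, row after row: the shift along the world's x, y, z in units of 30 mm (1.0 is 30 mm), then the turn, a rotation vector about the world's x, y, z in units of 6 degrees (1.0 is 6 degrees), then the opening, from 0 (shut) to 1 (fully open). A call has 1 to 5 rows; each row is the pose to reach, as a shift and turn from the pose commanded when the call began; what a row does not reach only later rows make up. A row lasts 1/10 s, in which the tool goes at most 50 mm and 8.59 degrees, less where a joint would pass 70% of its speed; a pose out of reach is approached as far as the arm can. A call with a gripper value outside its range is refused whole. The fingers move at their own pace and stop on an object; "newtons" is the grip in N (left out, the last holds). Time passes only in rows, so rows that repeat a pose let the fingers close. It gives the time, the measured TCP pose, the force and the opening at its end, in the units of the state.
- bot.get_obs(): the state, without advancing time (a new reading comes with each control period).
- camera(name): name is "scene" or "top" or "wrist"; returns a dict with "img" (420x560x3 uint8, red, green, blue), "intrinsics" (3x3 intrinsics, pixels), "origin" and "rotation" of the camera in the world. Camera axes: x right, y up, looking along -z (the intrinsics and any distortion apply to the point x, -y, -z); pixel columns grow to the right and rows downward; lengths in m; the calibration is good to about 2 mm. A picture is of the moment at which its call begins. There is no depth.
- bot.job_done(): hands the job in, once; it reports no verdict.
Trained networks look in the newest picture that a camera, given by its name, has taken for a name from the list of things; names that differ only in an ending like _2 or _b are one class to them, and where a whole thing is asked for, a point or a joint stands for the part that bears it (a point fixed in the world has none). Each returns a list of dicts, best first, with "conf" (0 to 1); they miss things now and then, are a little off and sometimes report something else, mostly with a low value. They report only what shows in the picture. A call takes as long as a camera call.
- recognise(query, camera): "box" ([left, top, right, bottom] in pixels, round what is visible of it).
The state is a dict: "time": time; "q": joint angles; "qd": joint speeds; "joint_efforts": joint torques, N m; "ee_pos": TCP position; "tcp_rot": TCP orientation; "wrist_force": force on the tool from outside, world axes, zero at the start; "torque": the same for the moment, N m; "opening": finger opening in m.
Only numpy, scipy, OpenCV 4.12 (cv2) and the standard library are available. Lean on these libraries where they do the work, as an engineer would, in place of code of your own. Each camera call takes 0.05 s, during which the arm holds its last target.

TASK

Draw the spring-loaded support leg out until the pointer on its collar lines up with the marker clip on the ruler, with the cam lever still open. Then, holding the leg at that mark, squeeze the cam lever fully closed against the grip plate; the leg must not slip off the mark while the lever closes. Finish still holding: keep the grip plate and the closed lever pinched together with the leg at the mark, do not let go (the spring would pull the leg back in), and do not disturb the things standing around.

Things in the scene. Friction and masses are not known exactly. Their poses are not given: they have to be found in the camera images.
- cradle: fixed grey cradle, base plate 80 x 240 x 12 mm, holding a level telescopic leg, axis 43 mm above the worktop over cradle x = 0. Origin: underside centre, on the worktop; +y: the way the leg draws out (at yaw 0 to the robot's left); -x: the ruler's side. The fixed outer tube in two blocks is at its -y end, a low leg guide at y = +110 mm. Nothing of it is higher than 58 mm
- leg (a joint): draw-out of the leg, m along the cradle's +y: 0 fully in (start), 0.085 fully out; the pointer is at cradle y = -0.010 + this value. A spring pulls it in with 3.0 N at 0, growing 0.2 N per 10 mm (friction 0.4 N), so it runs back in when let go; the closed lever does not stop that
- lever (a joint): angle of the black cam lever on the leg's collar, rad: 0 closed (upright, parallel to the grip plate), 0.75 fully open, leaning to the cradle's +y; starts at 0.5 to 0.7. It stays where left (friction, 2 to 3 N at its tip). Hinge along cradle x, 6 mm to +y of the pointer, 72 mm above the worktop; paddle 22 mm wide, 8 mm thick, 56 mm long. Closed, its outer face is 12 mm to +y of the pointer
- grip_plate (a point): upright aluminium plate fixed on the leg's collar, on the lever's -y side: 26 mm along x, 8 mm thick along y, top 128 mm above the worktop. This point: centre of its lower edge, 62 mm up, 9 mm to -y of the pointer; axes as the cradle's. Outer face 13 mm to -y of the pointer. Free room for fingers beside it above 66 mm. Plate and lever together are 25 mm thick closed, at most 62 mm open
- lever_tip (a point): middle of the lever's upper edge on its outer (+y) face
- pointer (a point): outer end of the small steel pointer fin (2.5 mm thick) on the ruler side of the leg's collar (aluminium block 32 x 30 x 36 mm), 52 mm above the worktop, 29 mm to the cradle's -x of the leg axis; moves with the leg
- marker: the length mark: small fixed dark steel saddle clip, 9 x 12 x 12 mm, on the ruler strip, with an upright blade 2.5 mm thick up to 24 mm above its origin. Origin: underside centre, 32 mm above the worktop, at cradle x = -33.5 mm, y between +25 and +55 mm; axes as the cradle's. The leg is at the mark when pointer and marker have the same y in the cradle's frame; they do not collide
- weight: 200 g check weight, 28 mm round, 48 mm high, bystander just behind the cradle; origin: its underside centre
- clip: black binder clip 34 x 32 x 25 mm, bystander near the right end of the worktop, beyond the cradle; origin: its underside centre
- dropper: amber dropper bottle 27 mm round, 84 mm high, bystander just behind the cradle; origin: its underside centre
- jar_a: cream sample jar 49 mm round, 40 mm high, bystander well to the left; origin: underside centre
- jar_b: sample jar with grey lid, 49 mm round, 40 mm high, bystander well to the left; origin: underside centre
- timer: flat timer 56 x 66 x 16 mm, bystander well to the left; origin: underside centre
- beaker: small beaker 61 mm round, 73 mm high, bystander behind the round heating pot; origin: underside centre
- bottle: amber bottle 62 mm round, 138 mm high, bystander behind the round heating pot; origin: underside centre

How it is judged (in metres and radians):
On the way, in this order (a step that is already met when the one before it is completed fails the run):
1. the leg is held at the length mark (within 5 mm) by the fingers with the cam lever still open (y of pointer in the frame of marker between -0.005 and 0.005 m and value of joint lever above 0.35 rad and contact force between the fingers and leg above 0.5 N), for 0.2 s.
2. the lever is closed with the leg at the mark (y of pointer in the frame of marker between -0.005 and 0.005 m and value of joint lever below 0.08 rad), for 0.2 s.
At the end, for the whole second after the job is handed in: the pointer is within 5 mm of the marker along the leg, the lever within 0.08 rad of closed, and the fingers press on both the grip plate and the lever with more than 1 N each (all of step 2 and contact force between the fingers and grip_plate above 1 N and contact force between the fingers and lever above 1 N); the arm keeps its last pose, push and grip.
It fails at once if the lever is more than half closed (under 0.25 rad) while the leg is more than 8 mm off the mark (value of joint lever below 0.25 rad and not (y of pointer in the frame of marker between -0.008 and 0.008 m)).
It fails at once if a bystander is moved by more than 20 mm (distance of any of weight, clip, dropper, jar_a, jar_b, timer, beaker, bottle from where it was at the start of the episode above 0.02 m).
It also fails if it takes over 51 s, if anything falls off the work surface, if the arm or the gripper's body presses on something with over 40 N, if the wrist force passes 120 N, or if a joint passes its speed limit or range.

## Working session

There is one attempt and no reset: what is moved stays moved. The work goes in short steps, Python scripts to look and compute and a tool call to move; the robot and the scene stay as the last step left them, time stands still between calls to the robot, and variables do not carry over. Pictures are saved under pics/ and viewed, and the job is handed in when it is done.

Besides the shell and the picture viewer there is one more tool, called after "Emit:" as name(argument=value, ...) on one line, values as JSON. apply_moves: Moves the arm, as the interface text tells. Its arguments: {"type":"object","properties":{"targets":{"type":"array"},"newtons":{"type":"number"}},"required":["targets"]}

```bash
mkdir -p pics; python3 - <<'E'
from workcell import bot,camera,recognise
import cv2,numpy as np
o=bot.get_obs(); print(o)
for n in ["scene","top","wrist"]:
    c=camera(n); cv2.imwrite(f"pics/{n}0.png",cv2.cvtColor(c["img"],cv2.COLOR_RGB2BGR)); print(n,c["intrinsics"],c["origin"],c["rotation"],[k for k in c])
    for q in ["cradle","pointer","marker","grip_plate","lever","lever_tip","leg","weight","dropper"]:
        print(q,[(np.round(r["box"]),round(r["conf"],2)) for r in recognise(q,n)][:2])
print(bot.get_obs()["time"])
E
```

```text
{'time': 0.0, 'q': array([7.61456345e+01, 5.01279682e+00, 1.00335391e+01, 9.50991400e+01,
       2.14299021e-03, 9.00001834e+01]), 'qd': array([-0.05116796,  0.08572796, -0.08010039,  0.08290321, -0.12959315,
       -0.05710621]), 'joint_efforts': array([-1.35559996e-03, -5.20393324e+01,  4.64799464e+01,  1.67475455e-02,
       -2.01575904e-04,  4.49191361e-06]), 'ee_pos': array([0.13163479, 0.53377862, 0.23055859]), 'tcp_rot': array([-1.79921602e+02, -2.14273726e-03,  1.66145448e+02]), 'wrist_force': array([-0.75138579, -0.51290168,  0.12163159]), 'torque': array([-0.06894398,  0.03050484,  0.01491377]), 'opening': 0.08523577044639359}
scene [[418.54915322   0.         274.53853023]
 [  0.         418.54915322 220.50798965]
 [  0.           0.           1.        ]] [0.23219025 0.55948144 0.97329927] [  41.66197742    0.39582806 -154.73626683] ['img', 'intrinsics', 'origin', 'rotation']
cradle [(array([320., 178., 370., 238.]), 0.76), (array([330., 176., 356., 216.]), 0.52)]
pointer [(array([332., 176., 356., 218.]), 0.58)]
marker []
grip_plate [(array([329., 174., 355., 218.]), 0.6
[... 534 characters left out ...]
8., 274.]), 0.77)]
pointer [(array([332., 253., 367., 262.]), 0.46)]
marker []
grip_plate [(array([331., 253., 365., 262.]), 0.65)]
lever []
lever_tip [(array([346., 256., 359., 263.]), 0.42)]
leg [(array([334., 253., 365., 264.]), 0.62), (array([294., 191., 312., 206.]), 0.52)]
weight []
dropper [(array([327., 231., 336., 244.]), 0.42)]
wrist [[368.94739223   0.         277.63636184]
 [  0.         368.94739223 208.58286286]
 [  0.           0.           1.        ]] [0.06287207 0.55026148 0.37460737] [-1.61536144e+01  4.50645256e-02  7.61703465e+01] ['img', 'intrinsics', 'origin', 'rotation']
cradle []
pointer []
marker []
grip_plate []
lever []
lever_tip []
leg []
weight []
dropper []
1.5
```

```bash
cat > h.py <<'E'
import numpy as np,cv2
from scipy.spatial.transform import Rotation as R
from workcell import bot,camera,recognise
def rot(c): return R.from_euler('xyz',c["rotation"],degrees=True).as_matrix()
def ray(c,u,v):
    K=c["intrinsics"]; d=np.array([(u-K[0,2])/K[0,0],-(v-K[1,2])/K[1,1],-1.]); return rot(c)@d
def atz(c,u,v,z):
    d=ray(c,u,v); o=np.array(c["origin"]); return o+d*(z-o[2])/d[2]
def proj(c,p):
    q=rot(c).T@(np.array(p)-c["origin"]); K=c["intrinsics"]; return np.array([K[0,2]+K[0,0]*q[0]/-q[2],K[1,2]-K[1,1]*q[1]/-q[2]])
def save(c,f,box=None,s=1):
    im=cv2.cvtColor(c["img"],cv2.COLOR_RGB2BGR)
    if box: im=im[box[1]:box[3],box[0]:box[2]]
    cv2.imwrite("pics/"+f,cv2.resize(im,None,fx=s,fy=s,interpolation=cv2.INTER_CUBIC))
E
python3 - <<'E'
import cv2
i=cv2.imread("pics/scene0.png")[140:260,270:410];cv2.imwrite("pics/sc1.png",cv2.resize(i,None,fx=5,fy=5,interpolation=2))
i=cv2.imread("pics/top0.png")[170:310,260:420];cv2.imwrite("pics/tc1.png",cv2.resize(i,None,fx=4,fy=4,interpolation=2))
E
```

```text
(no output)
```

View pics/scene0.png

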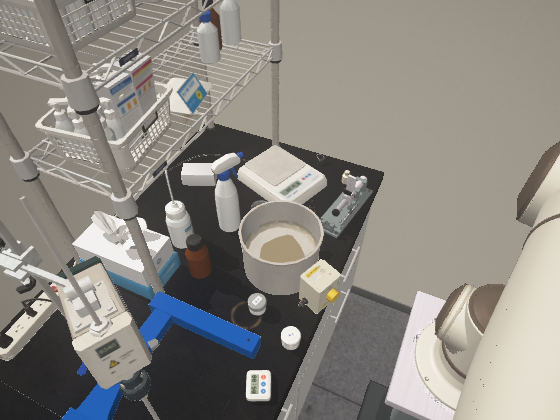

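View pics/top0.png

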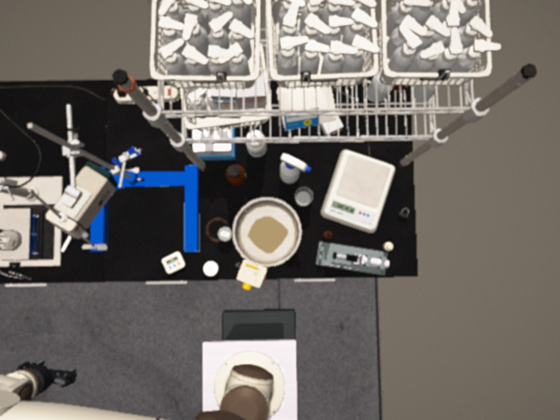

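```bash
python3 - <<'E'
from h import *
for n,pts in dict(top=[(314,243),(388,243),(388,274),(314,274),(331,237)],scene=[(329,232),(345,175)]).items():
    c=camera(n)
    for p in pts: print(n,p,atz(c,*p,0.02))
E
```

```text
top (314, 243) [ 0.47973583 -0.23067663  0.02      ]
top (388, 243) [ 0.47585088 -0.48527223  0.02      ]
top (388, 274) [ 0.37008861 -0.48165786  0.02      ]
top (314, 274) [ 0.37406322 -0.22847151  0.02      ]
top (331, 237) [ 0.49943653 -0.28960981  0.02      ]
scene (329, 232) [ 0.43381463 -0.23166242  0.02      ]
scene (345, 175) [ 0.47242325 -0.49045139  0.02      ]
```

The cradle stands at the right front: about (320–370, 178–238) in the scene view and (314–388, 243–274) in the top view. The pot lies between it and the arm. Zooming in.

View pics/sc1.png

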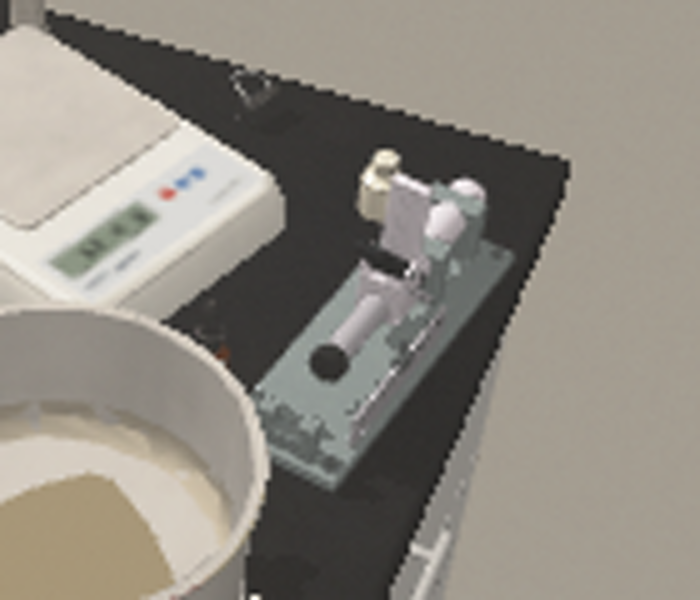

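View pics/tc1.png

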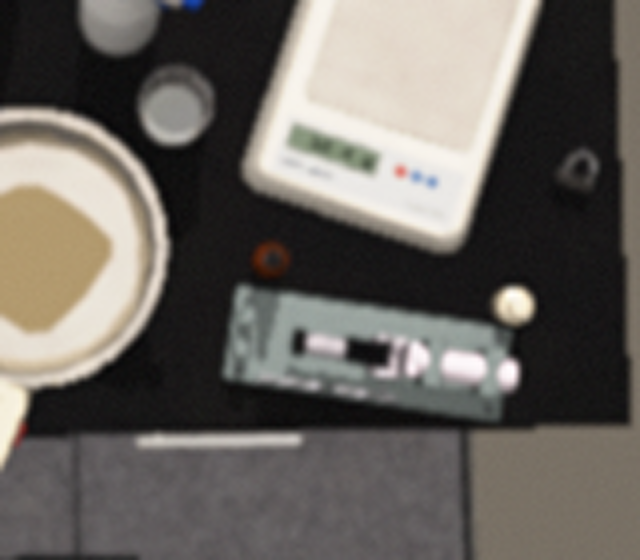

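Emit:
apply_moves(targets=[1, -1, 0.4, 0, 0, 0, 1, 2, -2, 0.8, 0, 0, 0, 1, 3, -3, 1.2, 0, 0, 0, 1, 4, -4, 1.6, 0, 0, 0, 1, 5, -5, 2, 0, 0, 0, 1])

```text
time: 2.1
ee_pos: [0.2825, 0.3826, 0.2919]
tcp_rot: [180.0, 0.0, 166.2]
wrist_force: [0.5, 0.5, 0.4]
opening: 0.0853
```

Emit:
apply_moves(targets=[1, -1.1, 0, 0, 0, 0, 1, 2, -2.2, 0, 0, 0, 0, 1, 3, -3.4, 0, 0, 0, 0.4, 1, 4, -4.7, 0, 0, 0, 0.7, 1, 5, -6, 0, 0, 0, 1, 1])

```text
time: 2.6
ee_pos: [0.4326, 0.2023, 0.2915]
tcp_rot: [180.0, 0.0, 172.2]
wrist_force: [1.4, 1.4, 0.2]
opening: 0.0854
```

Emit:
apply_moves(targets=[0, -1.5, 0, 0, 0, 0, 1, 0, -3, 0, 0, 0, 0, 1, 0, -4.5, 0, 0, 0, 0, 1, 0, -6, 0, 0, 0, 0, 1, 0, -7.5, 0, 0, 0, 0, 1])

```text
time: 3.1
ee_pos: [0.4313, -0.0228, 0.2915]
tcp_rot: [180.0, 0.0, 172.2]
wrist_force: [1.0, 0.4, 0.1]
opening: 0.0857
```

Emit:
apply_moves(targets=[0, -1.5, 0, 0, 0, 0, 1, 0, -3, 0, 0, 0, 0, 1, 0, -4.5, 0, 0, 0, 0, 1, -0.2, -6, 0, 0, 0, 0, 1, -0.3, -7.5, 0, 0, 0, 0, 1])

```text
time: 3.6
ee_pos: [0.422, -0.2479, 0.2915]
tcp_rot: [-180.0, 0.0, 172.1]
wrist_force: [0.4, 0.2, 0.1]
opening: 0.0855
```

Emit:
apply_moves(targets=[0, -1.5, 0, 0, 0, 0, 1, 0, -2.5, 0, 0, 0, 0, 1, 0, -2.5, 0, 0, 0, 0, 1])

```text
time: 3.9
ee_pos: [0.4222, -0.3242, 0.2901]
tcp_rot: [180.0, -0.1, 171.9]
wrist_force: [0.8, -0.9, -0.1]
opening: 0.0852
```

```bash
python3 - <<'E'
from h import *
c=camera("wrist"); save(c,"w1.png",s=1.4); np.save("w1.npy",c,allow_pickle=True); print(c["origin"],c["rotation"])
for q in ["cradle","pointer","marker","grip_plate","lever","lever_tip","leg","weight","dropper"]:
    print(q,[(np.round(r["box"]),round(r["conf"],2)) for r in recognise(q,"wrist")][:2])
print(bot.get_obs()["time"])
E
```

```text
[ 0.35219987 -0.31497598  0.4334972 ] [-1.60709444e+01  3.75422779e-02  8.19676617e+01]
cradle [(array([133., 138., 358., 214.]), 0.92)]
pointer [(array([212., 155., 313., 213.]), 0.62)]
marker [(array([235., 174., 280., 210.]), 0.57), (array([271., 143., 283., 156.]), 0.44)]
grip_plate [(array([210., 155., 313., 213.]), 0.86)]
lever [(array([233., 174., 282., 210.]), 0.66)]
lever_tip [(array([236., 173., 279., 208.]), 0.93)]
leg [(array([216., 158., 314., 212.]), 0.76)]
weight [(array([137., 211., 165., 237.]), 0.7), (array([236., 171., 279., 208.]), 0.18)]
dropper [(array([317., 220., 348., 259.]), 0.92), (array([212., 155., 311., 215.]), 0.23)]
4.4
```

View pics/w1.png

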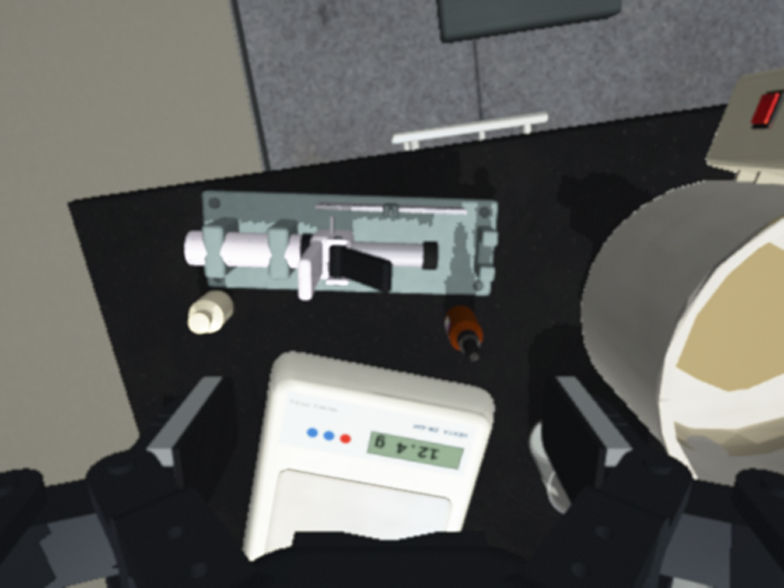

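```bash
python3 - <<'E'
from h import *
c=np.load("w1.npy",allow_pickle=True).item(); save(c,"w1z.png",(125,120,365,240),3.3)
E
```

```text
(no output)
```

View pics/w1z.png

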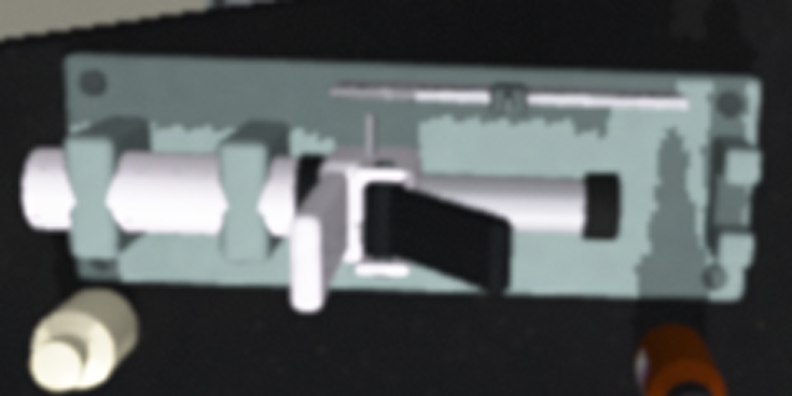

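```bash
cat > fit.py <<'E'
from h import *
from scipy.optimize import least_squares
def w(p,l):
    a=p[2]; return np.array([p[0]+np.cos(a)*l[0]-np.sin(a)*l[1],p[1]+np.sin(a)*l[0]+np.cos(a)*l[1],l[2]])
E
python3 - <<'E'
from fit import *
c=np.load("w1.npy",allow_pickle=True).item()
px=lambda u,v:np.array([125+u/3.3,120+v/3.3])
P={'TL':px(65,55),'TR':px(760,77),'BR':px(742,299),'BL':px(75,280)}
L={'TL':(-.04,-.12,.012),'TR':(-.04,.12,.012),'BR':(.04,.12,.012),'BL':(.04,-.12,.012)}
pt=px(369,115); mk=px(509,88)
def f(p):
    r=[proj(c,w(p,L[k]))-P[k] for k in P]
    r.append(proj(c,w(p,(-.029,p[3],.052)))-pt)
    r.append(proj(c,w(p,(-.0335,p[4],.056)))-mk)
    return np.concatenate(r)
s=least_squares(f,[.42,-.355,-.14,-.01,.04]); p=s.x
print(p[:3],np.degrees(p[2]),p[3:],s.fun.reshape(-1,2).round(2))
print('plate z62',w(p,(0,p[3]-.009,.1)),'px plate top',(proj(c,w(p,(0,p[3]-.013,.128)))-[125,120])*3.3)
for a in (.5,.6,.7):
    # tip outer face: hinge at y+6,z72; 
    print(a,[(proj(c,w(p,(sx,p[3]+.006+.006*np.cos(a)+.056*np.sin(a),.072+.056*np.cos(a)-.006*np.sin(a))))-[125,120])*3.3 for sx in(-.011,.011)])
print([(proj(c,w(p,(0.013*s,p[3]-.005-q,.128)))-[125,120])*3.3 for s in (-1,1) for q in (0,.008)])
E
```

```text
[ 0.42672578 -0.35852209 -0.16825563] -9.640337517691142 [-0.01042836  0.0330526 ] [[-1.46 -0.6 ]
 [ 0.77 -1.2 ]
 [ 0.39 -0.55]
 [ 0.42 -0.29]
 [ 0.04 -1.51]
 [-0.11  3.97]]
plate z62 [ 0.42347225 -0.37767609  0.1       ] px plate top [287.90312981 259.70143749]
0.5 [array([486.63498838, 215.5130693 ]), array([484.66188491, 295.31006745])]
0.6 [array([503.48759552, 213.19387952]), array([501.22493636, 292.23104872])]
0.7 [array([518.62862214, 210.5480095 ]), array([516.11634743, 288.75101462])]
[array([318.08577909, 211.44797142]), array([286.83814956, 210.58550857]), array([319.48694714, 308.53560828]), array([288.94409832, 307.70996582])]
```

```bash
python3 - <<'E'
from fit import *
o=bot.get_obs(); print(o["time"],o["ee_pos"],o["tcp_rot"],o["wrist_force"])
p=[.42673,-.35852,-.16826]
print((w(p,(0,.005,.08))-o["ee_pos"])/.03, w(p,(0,.005,.08)))
E
```

```text
4.4 [ 0.42285432 -0.32040971  0.29155976] [-1.79986224e+02  2.30050990e-02  1.72201483e+02] [-0.67281683 -0.63807114  0.21287093]
[ 0.15710049 -1.10603019 -7.0519919 ] [ 0.42756734 -0.35359061  0.08      ]
```

Emit:
apply_moves(targets=[0.1, -0.7, -1, 0, 0, -0.3, 1, 0.15, -1.1, -2.3, 0, 0, -0.3, 1, 0.15, -1.1, -3.6, 0, 0, -0.3, 1, 0.15, -1.1, -4, 0, 0, -0.3, 1, 0.15, -1.1, -4, 0, 0, -0.3, 1])

```text
time: 4.9
ee_pos: [0.4266, -0.3532, 0.1702]
tcp_rot: [179.9, -0.1, 170.4]
wrist_force: [0.1, -1.0, -0.0]
opening: 0.0855
```

```bash
python3 - <<'E'
from h import *
c=camera("wrist"); save(c,"w2.png",s=1.4); np.save("w2.npy",c,allow_pickle=True); print(c["origin"],c["rotation"])
o=bot.get_obs(); print(o["time"],o["ee_pos"],o["tcp_rot"],o["wrist_force"])
E
```

```text
[ 0.3570184  -0.34227746  0.31363373] [-1.60088643e+01 -3.72037888e-02  8.03885790e+01]
4.95 [ 0.42723738 -0.35369466  0.17219058] [-1.79996594e+02  4.69927499e-03  1.70370379e+02] [-0.11739703  0.70244624  0.66380298]
```

View pics/w2.png

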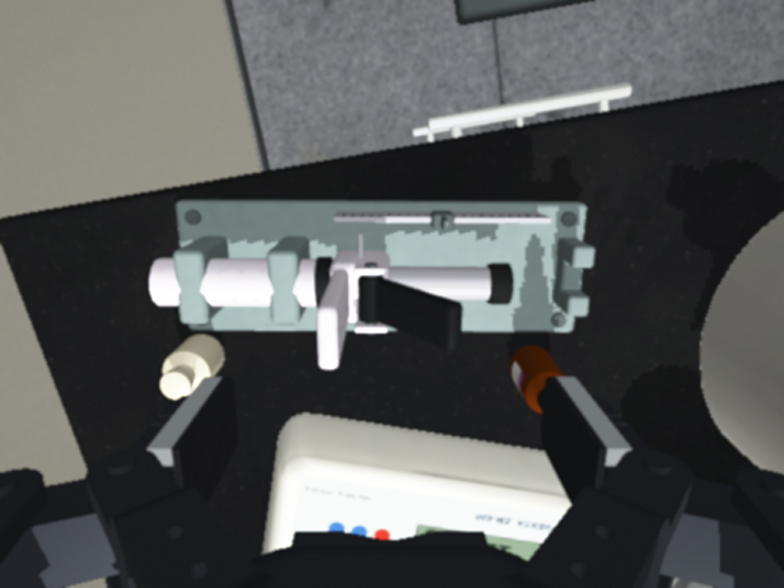

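```bash
python3 - <<'E'
from fit import *
c=np.load("w2.npy",allow_pickle=True).item(); save(c,"w2z.png",(120,130,430,270),2.5)
px=lambda u,v:np.array([u/1.4,v/1.4])
P={'TL':px(177,202),'TR':px(587,204),'BR':px(575,331),'BL':px(187,331)}
L={'TL':(-.04,-.12,.012),'TR':(-.04,.12,.012),'BR':(.04,.12,.012),'BL':(.04,-.12,.012)}
pt=px(361,236); mk=px(441,216)
def f(p):
    r=[proj(c,w(p,L[k]))-P[k] for k in P]
    r.append(proj(c,w(p,(-.029,p[3],.052)))-pt)
    r.append(.3*(proj(c,w(p,(-.0335,p[4],.05)))-mk))
    return np.concatenate(r)
s=least_squares(f,[.42,-.355,-.14,-.01,.04]); p=s.x
print(p[:3],np.degrees(p[2]),p[3:],s.fun.reshape(-1,2).round(2))
for a in (.5,.6,.7):
    print(a,[(proj(c,w(p,(sx,p[3]+.006+.006*np.cos(a)+.056*np.sin(a),.072+.056*np.cos(a)-.006*np.sin(a))))*1.4).round(1) for sx in(-.011,.011)])
E
```

```text
[ 0.42817511 -0.35842318 -0.17092941] -9.793533609828705 [-0.01000919  0.03085721] [[-2.03  0.15]
 [ 1.27 -0.35]
 [-0.27  1.6 ]
 [ 1.07  0.84]
 [ 0.01 -2.03]
 [-0.01  1.72]]
0.5 [array([449.1, 306.3]), array([447.2, 357.6])]
0.6 [array([459.2, 303.7]), array([457.1, 354.4])]
0.7 [array([468., 301.]), array([465.6, 350.8])]
```

View pics/w2z.png

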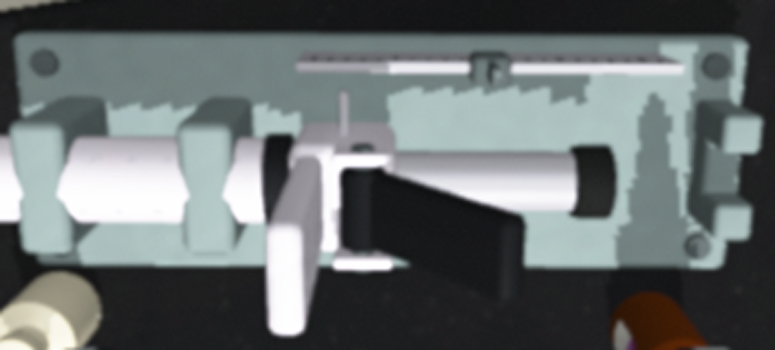

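Emit:
apply_moves(targets=[0.03, 0, -1, 0, 0, 0, 1, 0.03, 0, -2, 0, 0, 0, 1, 0.03, 0, -3, 0, 0, 0, 1, 0.03, 0, -3, 0, 0, 0, 0.9, 0.03, 0, -3, 0, 0, 0, 0.85], newtons=20)

```text
time: 5.45
ee_pos: [0.4288, -0.3544, 0.0838]
tcp_rot: [-179.9, 0.1, 170.4]
wrist_force: [0.8, 0.5, -0.2]
opening: 0.0725
```

```bash
python3 - <<'E'
from h import *
c=camera("wrist"); save(c,"w3.png",s=1.4); np.save("w3.npy",c,allow_pickle=True); print(c["origin"],c["rotation"])
o=bot.get_obs(); print(o["time"],o["ee_pos"],o["tcp_rot"],o["wrist_force"],o["opening"])
E
```

```text
[ 0.35874759 -0.34303423  0.2269503 ] [-16.25884061   0.10867119  80.38673038]
5.5 [ 0.42919492 -0.3547003   0.08433506] [-1.79902351e+02  1.73174776e-01  1.70358425e+02] [-0.32128683 -0.72023384  1.5473576 ] 0.07252484840006866
```

View pics/w3.png

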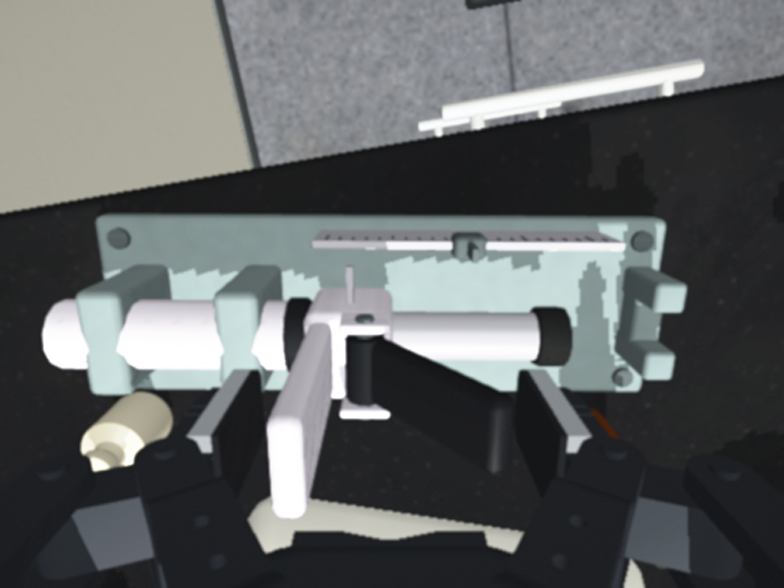

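Emit:
apply_moves(targets=[0, 0, 0, 0, 0, 0, 0.75, 0, 0, 0, 0, 0, 0, 0.75, 0.05, 0.26, 0, 0, 0, 0, 0.75, 0.09, 0.52, 0, 0, 0, 0, 0.75, 0.13, 0.78, 0, 0, 0, 0, 0.75])

```text
time: 6.0
ee_pos: [0.4324, -0.3305, 0.0819]
tcp_rot: [-179.9, 0.1, 170.3]
wrist_force: [1.3, -4.3, 2.6]
opening: 0.064
```

Emit:
apply_moves(targets=[0.04, 0.22, 0, 0, 0, 0, 0.75, 0.08, 0.44, 0, 0, 0, 0, 0.75, 0.1, 0.6, 0, 0, 0, 0, 0.75, 0.1, 0.6, 0, 0, 0, 0, 0.75])

```text
time: 6.4
ee_pos: [0.4351, -0.3119, 0.0813]
tcp_rot: [180.0, -0.0, 170.4]
wrist_force: [0.6, -3.7, 1.4]
opening: 0.0643
```

```bash
python3 - <<'E'
from h import *
c=camera("wrist"); save(c,"w4.png",s=1.4); np.save("w4.npy",c,allow_pickle=True); print(c["origin"],c["rotation"])
o=bot.get_obs(); print(o["time"],o["ee_pos"],o["tcp_rot"],o["wrist_force"],o["opening"])
E
```

```text
[ 0.36522233 -0.30077926  0.22459113] [-1.61460681e+01  3.37128051e-02  8.04131716e+01]
6.45 [ 0.43498695 -0.31218413  0.08120682] [ 1.79988057e+02 -1.26725160e-02  1.70377674e+02] [ 0.36601635 -4.1635698   1.98618183] 0.06432788420863912
```

View pics/w4.png

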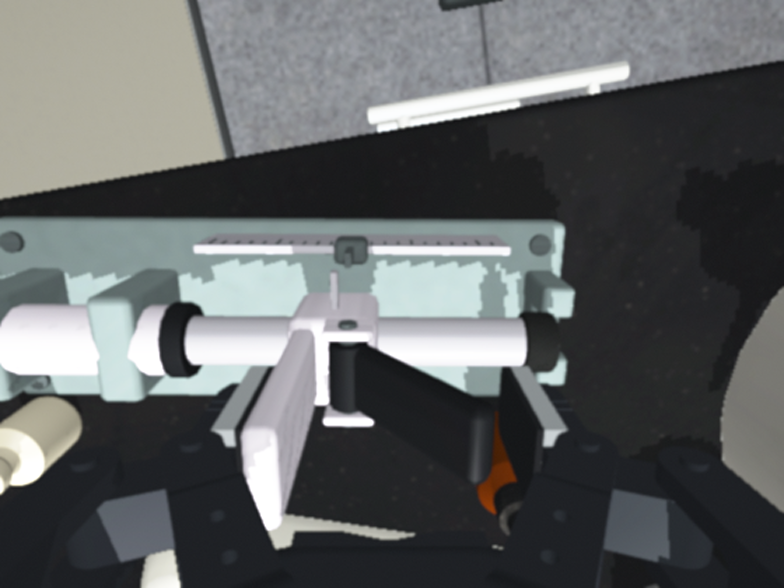

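```bash
cat > pm.py <<'E'
from fit import *
import sys
def diff(f,pu,mu,a=-.1697,s=1.4):
    c=np.load(f,allow_pickle=True).item()
    n=np.array([-np.sin(a),np.cos(a)])
    P=atz(c,pu[0]/s,pu[1]/s,.052); M=atz(c,mu[0]/s,mu[1]/s,.056)
    return (n@(M-P)[:2])*1000
E
python3 - <<'E'
from pm import *
c=np.load("w4.npy",allow_pickle=True).item(); save(c,"w4z.png",(190,150,290,225),8)
E
```

```text
(no output)
```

View pics/w4z.png

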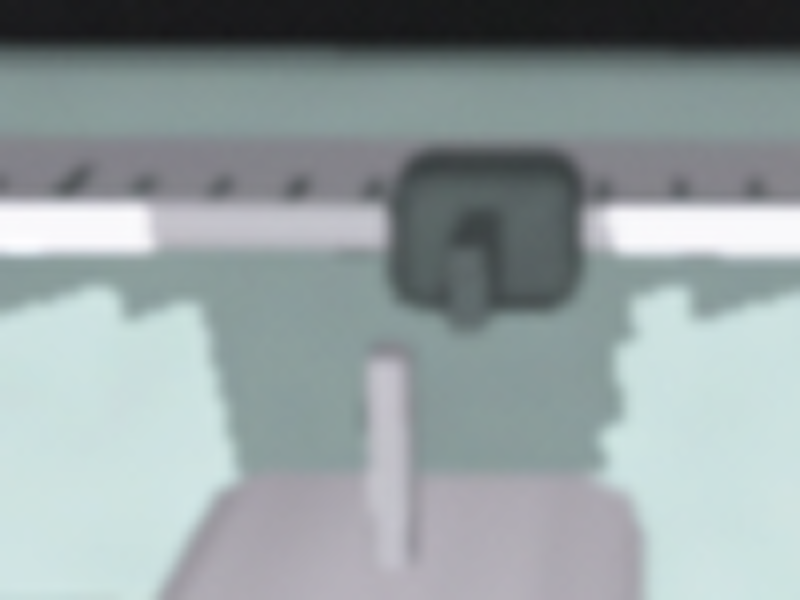

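```bash
python3 - <<'E'
from pm import *
k=lambda u,v:(190+u/8,150+v/8)
print(diff("w4.npy",k(389,352),k(467,290),s=1))
c=np.load("w4.npy",allow_pickle=True).item();n=np.array([.1689,.9856])
print(n@(atz(c,*k(485,230),.044)-atz(c,*k(389,352),.052))[:2])
E
```

```text
5.0950101825039145
0.0053159089488208884
```

Emit:
apply_moves(targets=[0.03, 0.17, 0, 0, 0, 0, 0.75, 0.03, 0.17, 0, 0, 0, 0, 0.75, 0.03, 0.17, 0, 0, 0, 0, 0.75, 0.03, 0.17, 0, 0, 0, 0, 0.75])

```text
time: 6.85
ee_pos: [0.4358, -0.3077, 0.0812]
tcp_rot: [180.0, -0.0, 170.3]
wrist_force: [1.5, -3.2, 1.3]
opening: 0.0642
```

```bash
python3 - <<'E'
from h import *
c=camera("wrist"); save(c,"w5z.png",(190,150,290,225),8); np.save("w5.npy",c,allow_pickle=True)
save(c,"w5.png",s=1.2)
o=bot.get_obs(); print(o["time"],o["ee_pos"],o["tcp_rot"],o["wrist_force"],o["opening"])
E
```

```text
6.9 [ 0.43580553 -0.30764518  0.08118956] [ 1.79995286e+02 -8.87211236e-03  1.70334358e+02] [-0.37737924 -3.19376658  1.9822927 ] 0.06410801468235049
```

View pics/w5z.png

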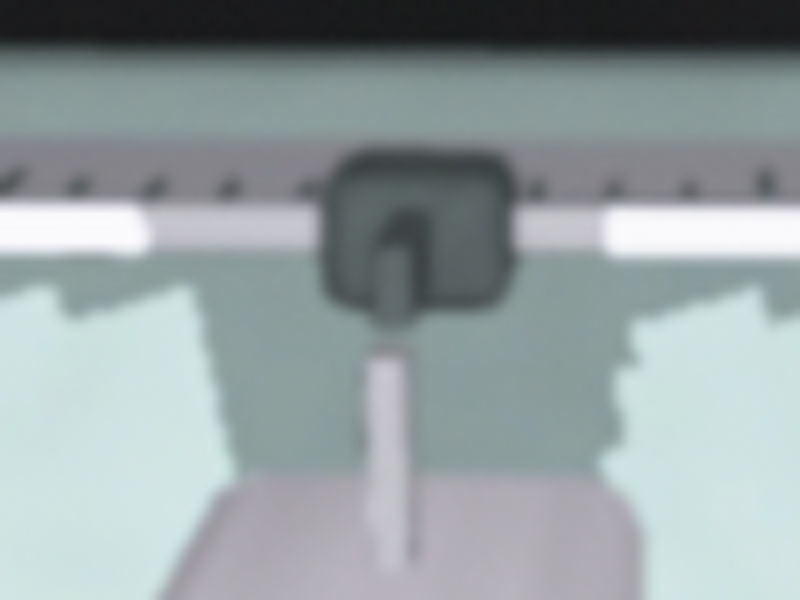

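View pics/w5.png

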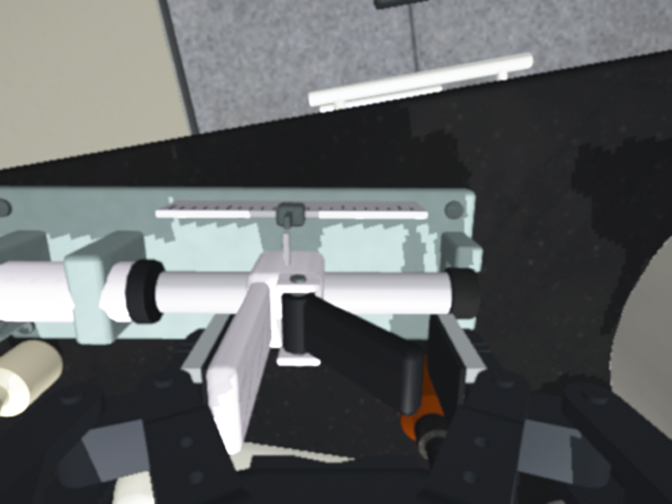

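Emit:
apply_moves(targets=[-0.01, -0.05, 0, 0, 0, 0, 0.71, -0.02, -0.1, 0, 0, 0, 0, 0.67, -0.03, -0.16, 0, 0, 0, 0, 0.63, -0.03, -0.16, 0, 0, 0, 0, 0.63], newtons=20)

```text
time: 7.3
ee_pos: [0.4349, -0.3129, 0.082]
tcp_rot: [-180.0, 0.0, 170.3]
wrist_force: [-2.5, -3.5, 7.4]
opening: 0.054
```

```bash
python3 - <<'E'
from h import *
c=camera("wrist"); a=c["img"][150:225,190:290]; 
save(c,"w6z.png",(190,150,290,225),7); np.save("w6.npy",c,allow_pickle=True)
o=bot.get_obs(); print(o["time"],o["ee_pos"],o["tcp_rot"],o["wrist_force"],o["opening"])
E
```

```text
7.35 [ 0.434937   -0.31288114  0.08204607] [-1.79951769e+02  3.43654716e-02  1.70311652e+02] [-2.51505382 -3.76439661  8.84018292] 0.05387604805190684
```

View pics/w6z.png

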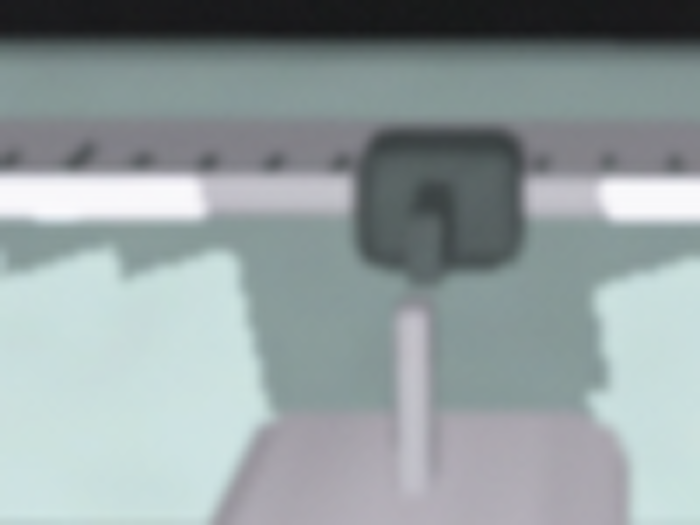

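Emit:
apply_moves(targets=[-0.01, -0.04, 0.01, 0, 0, 0, 0.59, -0.02, -0.09, 0.02, 0, 0, 0, 0.55, -0.025, -0.145, 0.03, 0, 0, 0, 0.51, -0.03, -0.2, 0.04, 0, 0, 0, 0.47, -0.03, -0.2, 0.04, 0, 0, 0, 0.47])

```text
time: 7.85
ee_pos: [0.4341, -0.3188, 0.0829]
tcp_rot: [-180.0, 0.0, 170.3]
wrist_force: [-1.2, -4.9, 5.9]
opening: 0.0405
```

```bash
python3 - <<'E'
from h import *
c=camera("wrist"); save(c,"w7.png",s=1.4); save(c,"w7z.png",(190,150,290,225),7)
o=bot.get_obs(); print(o["time"],o["ee_pos"],o["tcp_rot"],o["wrist_force"],o["opening"])
E
```

```text
7.9 [ 0.4340968  -0.31873936  0.08284818] [-1.79967701e+02  2.22978690e-02  1.70323342e+02] [-0.87767681 -4.21669769  4.18229204] 0.04014329289036072
```

View pics/w7.png

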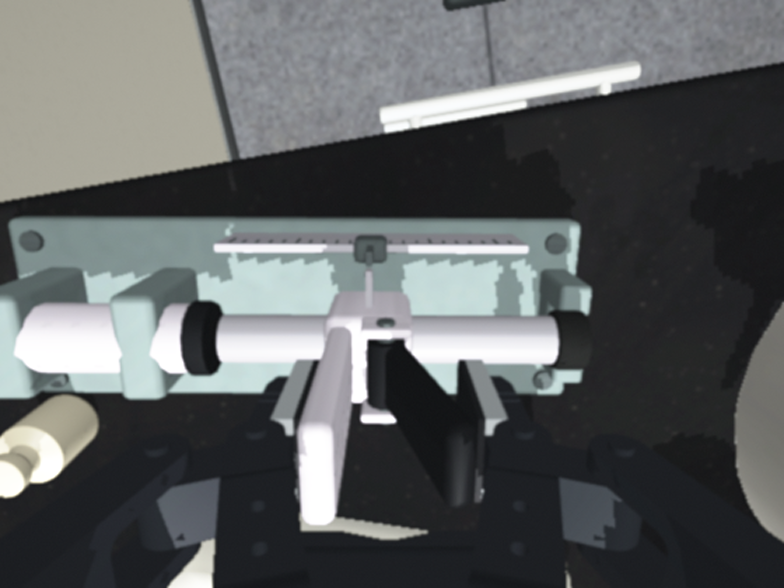

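View pics/w7z.png

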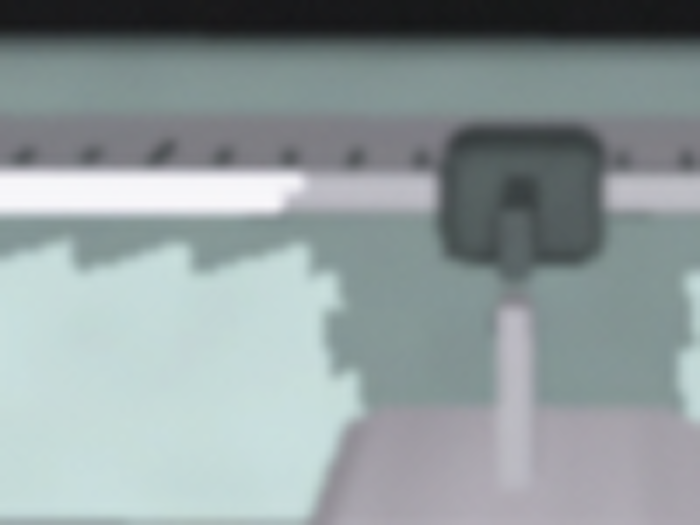

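Emit:
apply_moves(targets=[-0.01, -0.05, 0.01, 0, 0, 0, 0.43, -0.02, -0.105, 0.02, 0, 0, 0, 0.39, -0.025, -0.16, 0.03, 0, 0, 0, 0.35, -0.025, -0.16, 0.03, 0, 0, 0, 0.35])

```text
time: 8.3
ee_pos: [0.4333, -0.3234, 0.0834]
tcp_rot: [-180.0, -0.0, 170.3]
wrist_force: [-0.3, -3.4, 5.0]
opening: 0.03
```

```bash
python3 - <<'E'
from h import *
c=camera("wrist"); save(c,"w8z.png",(190,150,330,255),5.5)
o=bot.get_obs(); print(o["time"],o["ee_pos"],o["tcp_rot"],o["wrist_force"],o["opening"])
E
```

```text
8.35 [ 0.4332796  -0.32332424  0.08341504] [-1.79988326e+02 -2.08392420e-03  1.70330428e+02] [-0.57952551 -4.69393519  4.36699879] 0.029510514048114368
```

View pics/w8z.png

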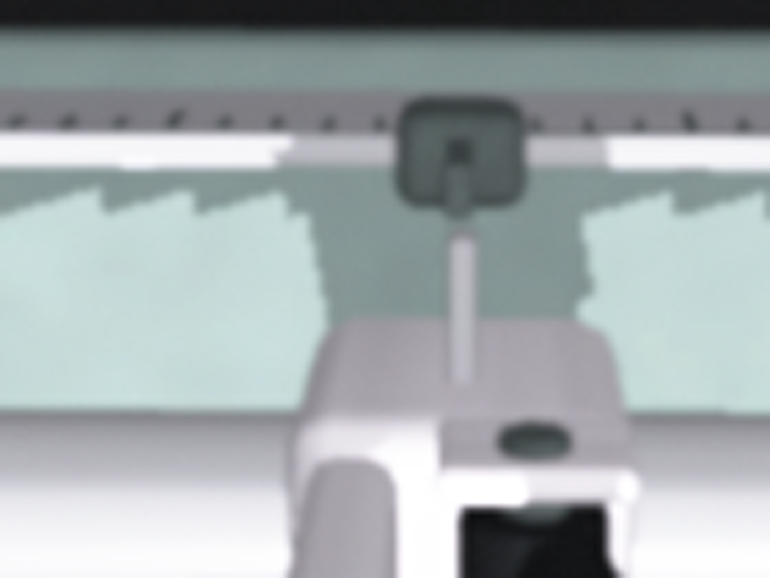

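Emit:
apply_moves(targets=[-0.01, -0.05, 0, 0, 0, 0, 0.31, -0.015, -0.085, 0, 0, 0, 0, 0.28, -0.015, -0.085, 0, 0, 0, 0, 0.25, -0.015, -0.085, 0, 0, 0, 0, 0.2, -0.015, -0.085, 0, 0, 0, 0, 0.1], newtons=30)

```text
time: 8.85
ee_pos: [0.4329, -0.3256, 0.0837]
tcp_rot: [180.0, 0.0, 170.3]
wrist_force: [-1.1, -4.3, 7.1]
opening: 0.0241
```

```bash
python3 - <<'E'
from h import *
c=camera("wrist"); save(c,"w9z.png",(190,150,330,255),5.5);save(c,"w9.png",s=1.4)
o=bot.get_obs(); print(o["time"],o["ee_pos"],o["tcp_rot"],o["wrist_force"],o["opening"])
E
```

```text
8.9 [ 0.43292325 -0.32559837  0.08372012] [1.79985622e+02 1.82876340e-02 1.70329443e+02] [-1.32414502 -3.9790378   7.3177375 ] 0.023983905178740657
```

View pics/w9z.png

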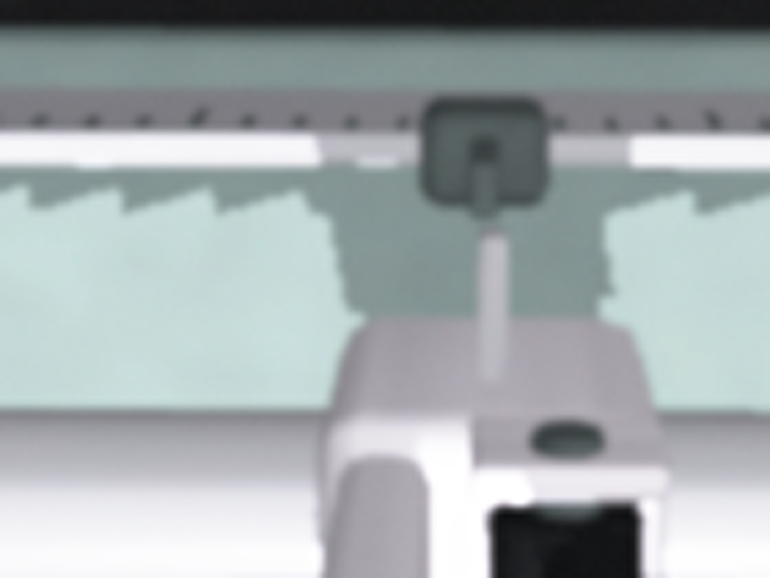

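View pics/w9.png

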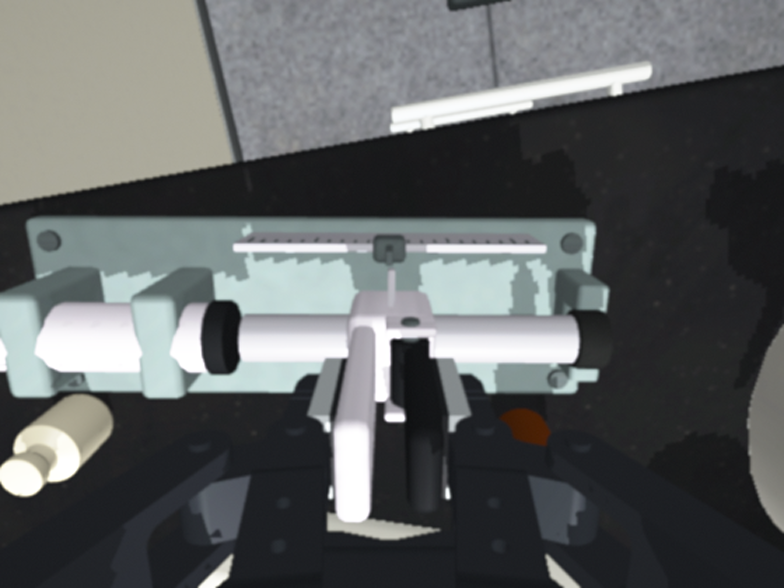

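Emit:
apply_moves(targets=[0, -0.02, 0, 0, 0, 0, 0.1, 0, -0.02, 0, 0, 0, 0, 0.1, 0, -0.02, 0, 0, 0, 0, 0.1, 0, -0.02, 0, 0, 0, 0, 0.1, 0, -0.02, 0, 0, 0, 0, 0.1], newtons=30)

```text
time: 9.4
ee_pos: [0.4328, -0.3261, 0.0837]
tcp_rot: [180.0, 0.0, 170.3]
wrist_force: [-1.3, -3.5, 7.8]
opening: 0.0244
```

```bash
python3 - <<'E'
from h import *
c=camera("wrist"); save(c,"w10z.png",(190,150,330,255),5.5)
o=bot.get_obs(); print(o["time"],o["ee_pos"],o["tcp_rot"],o["wrist_force"],o["opening"])
c=camera("scene"); save(c,"s10.png",(270,140,410,260),5)
E
```

```text
9.45 [ 0.43283636 -0.32610936  0.08370339] [1.79977931e+02 8.12086343e-03 1.70330861e+02] [-1.9046947  -3.97598787  7.17384559] 0.02438192254222468
```

View pics/w10z.png

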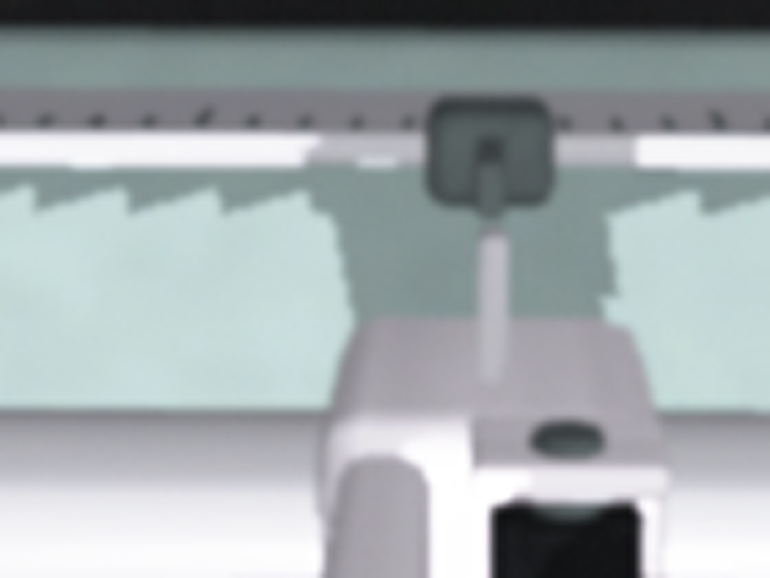

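View pics/s10.png

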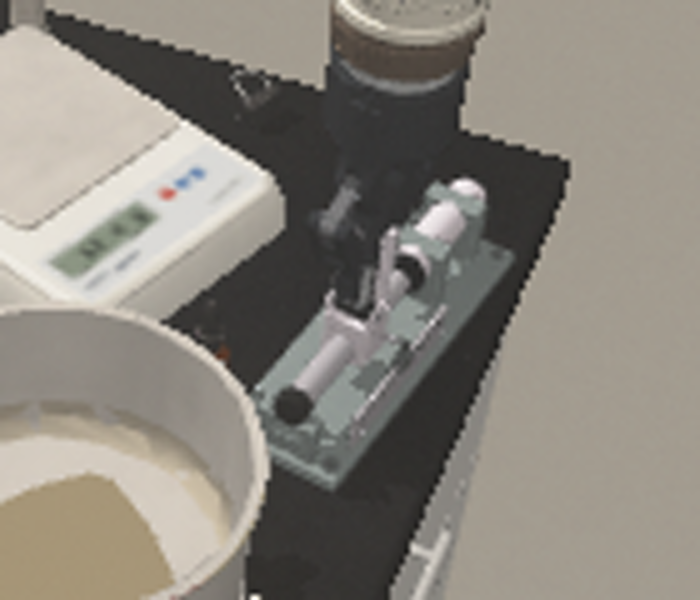

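The pointer (492) and the blade (490) line up in the zoomed wrist view. The fingers are stalled at 24.4 mm on the closed lever and plate. The dropper, clip and pot are where they were. Handing in.

```bash
python3 - <<'E'
from workcell import bot
print(bot.job_done()); o=bot.get_obs(); print(o["time"],o["ee_pos"],o["opening"],o["wrist_force"])
E
```

```text
the job is handed in; nothing more can be done
None
the job is handed in; nothing more can be done
```

I drew the leg to the mark, closed the cam lever there, and handed the job in at about 9.5 s with the plate and lever still pinched. Handing in gives no verdict, so the result below rests on my own last checks.

- **Drawing out:** I pushed on the grip plate's outer face with one finger until the pointer was within about 1 mm of the marker. The lever was still open at about 0.6 rad, and I held there for over 0.2 s. The wrist force read about 3–4 N against the pull.
- **Closing:** I shut the jaws in small steps and moved the tool back by half of each step, so the leg stayed within about 1 mm of the mark in every picture. I finished with a 30 N grip.
- **Last pictures:** The pointer and the marker blade line up to about 0.3 mm. The lever looks upright and parallel to the plate. The dropper, weight and clip did not appear to have moved; I did not check the other bystanders again.
- **Last readings:** The fingers are stalled at 24.4 mm while commanded narrower, so they are pressing on both parts. That is slightly under the stated 25 mm, which I put down to reading or pad give. The wrist force was about 8 N in total.

I could not read the lever angle or the force on each finger directly. The closed lever and the grip on both parts are inferred from the stalled opening and the pictures.

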